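Try two brass sleeves on their gauge rods and set the misfit aside

ROBOT

A 6-joint arm with a two-finger parallel gripper is mounted at the origin on the work surface. World frame = base frame: x ahead of the robot, y to its left, z up, the work surface at z = 0. Lengths are in mm, angles in rad, forces in N, time in s.
With the tool pointing down it reaches from about 300 to 875 mm from the base axis. Payload 6.4 kg.
Tool frame: the origin (TCP) lies between the finger pads; the fingertips stand 19 mm ahead of it and the grasp point (between the pads) is the TCP; z points along the fingers, y is the line along which they close (so a half turn about z gives the same grasp; the last joint's range is limited). The gripper opens to 88 mm and grips with 3 to 60 N. Pads are 18 mm wide; open, the fingers measure 123 mm over their backs; the gripper's body (75 mm by 187 mm) begins 45 mm behind the grasp point.
Start: joints at [-1.446, 0.181, 1.607, -0, 1.354, -0.206], TCP at [186.776, -543.835, 257.714] pointing down, gripper open.
Joint ranges: [-2.99, 2.99], [-0.89, 2.07], [0.3, 2.58], [-1.14, 4.28], [0, 2.63], [-3.12, 3.12]. Speed limits (rad/s): [2.57, 2.57, 3.01, 3.14, 3.14, 3.14].

INTERFACE

Orientations are given as a 3x3 rotation matrix whose columns are the frame's x, y, z axes.
In Python, from plant import telemetry, optics, order gives the robot as it stands.
- The arm moves only by the tool carry_out, never from a script. Its arguments are lists of equal length, an entry for each row: "fingers": the closure, from 0 (fully open) to 1 (shut); "delta_pos": the shift along the tool's x, y, z in mm, a list of three; "turn": the turn, a rotation vector about the tool's x, y, z in rad, a list of three. A call has 1 to 20 rows; each row shifts and turns the commanded pose from where the row before left it, along the tool's axes as they then stand; what a row does not reach is not made up. A row lasts 1/10 s, in which the tool goes at most 50 mm and 8.59 degrees, less where a joint would pass 70% of its speed; a pose out of reach is approached as far as the arm can. A call with a gripper value outside its range is refused whole. The fingers move at their own pace and stop on an object; "squeeze" is the grip in N (left out, the last holds). Time passes only in rows, so rows that do not move let the fingers close. It gives the time, the measured TCP pose, the force, the opening and the grip force at its end, in the units of the state.
- telemetry.state(): the state, without advancing time (a new reading comes with each control period).
- optics.get_image(name): name is "scene" or "top" or "wrist"; returns a dict with "frame" (480x640x3 uint8, red, green, blue), "range_z" (480x640 float32, mm along the optical axis (not along the pixel's ray), 0 where there is no reading), "mtx" (3x3 intrinsics, pixels), "R" (3x3) and "t" (3): a world point X has camera coordinates R X + t. Camera axes: x right, y down, z forward; pixel columns grow to the right and rows downward; lengths in mm; the calibration is good to about 2 mm. A picture is of the moment at which its call begins.
- order.job_done(): hands the job in; it is judged then, once.
The state is a dict: "t": time; "joints": joint angles; "qvel": joint speeds; "joint_torque": joint torques, N m; "position": TCP position; "orientation": TCP orientation; "force": force on the tool from outside, world axes, zero at the start; "moment": the same for the moment, N m; "grip_width": finger opening in mm; "finger_force": force on a finger pad.
Only numpy, scipy, OpenCV 4.12 (cv2) and the standard library are available. Lean on these libraries where they do the work, as an engineer would, in place of code of your own. Each camera call takes 0.05 s, during which the arm holds its last target. There are 200 camera calls.

TASK

Push both brass sleeves along their rails as far as they will go towards the steel rods at the far end of the green gauge, without lifting them: one will slide over its rod fully home against the block, the other will stop at its rod's end. Then leave the one that fits home on its rod and lay the other lengthwise in the raised orange V-rest, and let go. Do not disturb the tin, screwdriver or pliers.

Things in the scene. Friction and masses are not known exactly. Their poses are not given: they have to be found in the camera images.
- sleeve_a: plain brass sleeve (tube), 40 mm long, 28 mm outside diameter, 13.5 mm bore, 0.17 kg, lying along lane A's rails; origin at its middle, on its axis; its x axis is the tube's axis (either end alike; it may roll about it)
- sleeve_b: plain brass sleeve (tube), 40 mm long, 28 mm outside diameter, 13.5 mm bore, 0.17 kg, lying along lane B's rails; origin at its middle, on its axis; its x axis is the tube's axis (either end alike; it may roll about it)
- gauge: green fixed gauge, base 190 (x) x 160 (y) x 12 mm; origin: centre of its underside. Two lanes along its x, axes 50 mm up, at y = +47.5 (A) and -47.5 mm (B), each a pair of 8 mm rails (outsides 28 mm apart, tops 11 mm below the axis) from x = -85 mm to a block with its face at x = +75 mm, 58 mm high. On the block each lane has a rod on its axis, 34 mm long; one enters a sleeve, one is too thick
- home_a (a point): lane A: where the middle of a sleeve is when fully home on its rod (against the block), 50 mm above the table; axes as the gauge's
- home_b (a point): lane B: the same. Which lane has the rod that fits changes from start to start
- stop_a (a point): lane A: where the middle of a sleeve is when its front end touches the end of the rod, 34 mm before home_a; axes as the gauge's
- stop_b (a point): lane B: the same
- rest: fixed orange V-rest on a dark 90 x 70 x 8 mm foot; origin: centre of the foot's underside. The V runs along its x, 50 mm long, 27 mm wide, 90 degree opening, top edges 61.5 mm above the table; nothing else stands above the foot beside it
- rest_seat (a point): where the middle of a sleeve is when it lies centred in the V, 70 mm above the table; axes as the rest's
- tin: black tin with a white lid, 56 mm across, 32 mm tall; origin: centre of underside (bystander)
- screwdriver: screwdriver with red handle, lying; origin under its middle (bystander)
- pliers: pliers with blue and yellow handles, 175 mm long, 20 mm high, lying; origin under their pivot (bystander)
There are look-alikes about, which are no part of the job. Leave any blue or red look-alike of the sleeve_b alone. Leave any turquoise look-alike of the sleeve_a alone.

How it is judged:
By the outcome, as a careful person would: the job done as asked, in the order asked, and still so for the second after the job is handed in, with the robot touching nothing.
It also fails if it takes over 58 s, if anything falls off the work surface, if the arm or the gripper's body presses on something with over 40 N, if the wrist force passes 120 N, or if a joint passes its speed limit or range.

## Working session

There is one attempt and no reset: what is moved stays moved. The work goes in short steps, Python scripts to look and compute and a tool call to move; the robot and the scene stay as the last step left them, time stands still between calls to the robot, and variables do not carry over. Pictures are saved under pics/ and viewed, at most 10 in all, crops included, and the job is handed in when it is done.

Besides the shell and the picture viewer there is one more tool, called after "Call:" as a command line: name --argument value ..., lists and objects as JSON in quotes. carry_out: Moves the arm, as the interface text tells. Its arguments: {"type":"object","properties":{"fingers":{"type":"array","items":{"type":"number"}},"delta_pos":{"type":"array","items":{"type":"array","items":{"type":"number"}}},"turn":{"type":"array","items":{"type":"array","items":{"type":"number"}}},"squeeze":{"type":"number"}},"required":["fingers","delta_pos","turn"]}

```bash
mkdir -p pics; cat > h.py <<'E'
import numpy as np, cv2
from plant import telemetry, optics, order
def grab(n):
    d=optics.get_image(n); np.savez(f'/tmp/{n}.npz',**{k:np.asarray(v) for k,v in d.items()}); return d
def load(n): return dict(np.load(f'/tmp/{n}.npz'))
def cloud(d):
    z=d['range_z'].astype(float); v,u=np.indices(z.shape); K=d['mtx']
    c=np.stack([(u-K[0,2])/K[0,0]*z,(v-K[1,2])/K[1,1]*z,z],-1)
    P=(c-d['t'])@d['R']; P[z==0]=np.nan; return P
def proj(d,X):
    c=np.atleast_2d(X)@d['R'].T+d['t']; p=c@d['mtx'].T; return p[:,:2]/p[:,2:]
def save(d,name): cv2.imwrite('pics/'+name,cv2.cvtColor(d,cv2.COLOR_RGB2BGR))
E
python3 - <<'E'
from h import *
a=grab('top');b=grab('scene')
save(a['frame'],'top1.png');save(b['frame'],'scene1.png')
print(telemetry.state()['orientation'],telemetry.state()['t'])
E
```

```text
[[ 9.45781824e-01  3.24802561e-01 -1.95733477e-04]
 [ 3.24802469e-01 -9.45780635e-01  1.53166093e-03]
 [ 3.12366460e-04 -1.51219178e-03 -9.99998808e-01]] 0.1
```

View pics/top1.png

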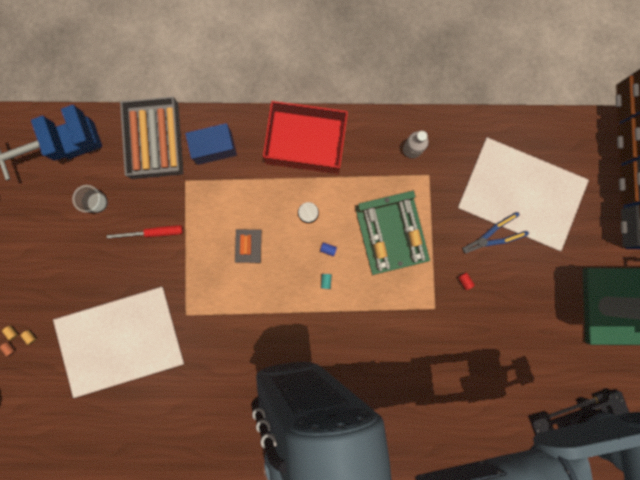

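View pics/scene1.png

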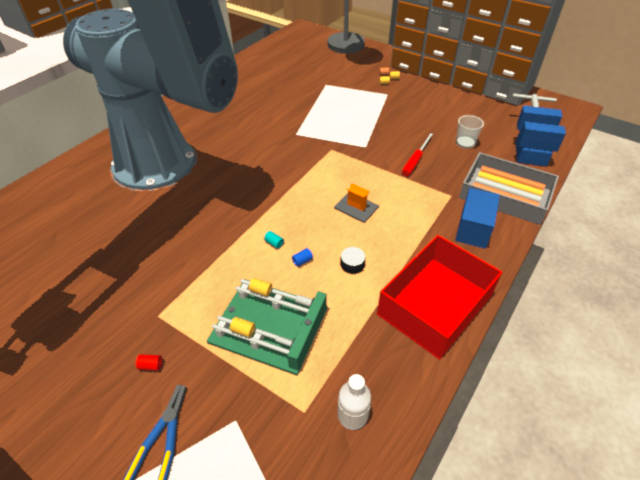

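Top view: the gauge is centred near (393,233) with its block at the top. The brass/yellow sleeves are at (379,255), lane A, and (417,246), lane B. The orange V-rest is at (246,246).

Look-alikes are turquoise at (326,281), blue at (328,249) and red at (466,281). I choose the two brass ones on the rails.

```bash
cat >> h.py <<'E'
def blobs(d,lo,hi,zr,xr=(250,800),yr=(-400,400)):
    P=cloud(d); hsv=cv2.cvtColor(d['frame'],cv2.COLOR_RGB2HSV)
    m=cv2.inRange(hsv,lo,hi)>0
    with np.errstate(invalid='ignore'):
        m&=(P[...,2]>zr[0])&(P[...,2]<zr[1])&(P[...,0]>xr[0])&(P[...,0]<xr[1])&(P[...,1]>yr[0])&(P[...,1]<yr[1])
    n,l,s,c=cv2.connectedComponentsWithStats(m.astype(np.uint8))
    return [(s[i,4],c[i],P[l==i]) for i in range(1,n) if s[i,4]>15]
E
python3 - <<'E'
from h import *
np.set_printoptions(precision=1,suppress=True)
for n in ('top','scene'):
    d=load(n); print(n,'px mm',np.median(d['range_z'])/d['mtx'][0,0])
    P=cloud(d)
    for nm,lo,hi,zr in (('brass',(20,100,80),(32,255,255),(30,90)),('orange',(5,150,100),(18,255,255),(20,90)),('green',(50,60,20),(85,255,255),(3,80))):
        for s,c,p in blobs(d,lo,hi,zr):
            print(nm,s,c,'mean',p.mean(0),'min',p.min(0),'max',p.max(0))
            if s>30:
                r=cv2.minAreaRect(p[:,:2].astype(np.float32)); print('   rect',r)
E
```

```text
top px mm 2.669014542556233
orange 51 [163.5 159.1] mean [781.  389.1  24.6] min [761.4 381.5  20.1] max [800.  393.5  29.7]
   rect ((780.7726440429688, 387.6064758300781), (38.76020431518555, 11.622281074523926), 1.8457467555999756)
orange 45 [172.5 158.8] mean [782.2 365.1  24.3] min [765.4 359.   20. ] max [799.9 370.4  30.4]
   rect ((782.878173828125, 364.8444519042969), (34.987281799316406, 9.079630851745605), 9.279507637023926)
orange 27 [417.7 237.1] mean [ 573.  -279.4   61.1] min [ 557.6 -286.9   52.6] max [ 588.9 -272.    67.2]
orange 53 [412.8 238. ] mean [ 570.5 -267.    60.9] min [ 552.4 -274.6   54.6] max [ 585.9 -259.5   68.5]
   rect ((568.8123779296875, -266.86639404296875), (35.33945846557617, 10.243529319763184), 12.732699394226074)
orange 185 [244.5 244.3] mean [552.3 164.9  56.2] min [527.5 152.1  47.2] max [576.3 176.7  66.2]
   rect ((551.8901977539062, 164.4257049560547), (48.53114318847656, 24.531631469726562), 0.6552504897117615)
orange 78 [379.7 249.8] mean [ 539.8 -181.7   61.8] min [ 523.8 -195.6   55.1] max [ 557.4 -169.5   68.8]
   rect ((540.86407470
[... 1114 characters left out ...]
576.6 -279.1   61.3] min [ 543.  -293.5   37.8] max [ 597.1 -262.3   67.2]
   rect ((570.5811767578125, -278.6016540527344), (52.58037185668945, 25.59678077697754), 11.798911094665527)
orange 29 [480.8 185.1] mean [782.9 387.7  24.9] min [765.6 382.7  22.9] max [799.4 394.4  27.8]
orange 299 [357.7 196.5] mean [559.8 157.4  44. ] min [532.9 147.3  20.2] max [582.8 174.1  63.2]
   rect ((557.958251953125, 160.74305725097656), (26.17311668395996, 50.00914764404297), 89.05233001708984)
green 4514 [274.  329.6] mean [ 613.  -234.    22.4] min [ 490.4 -322.5    5.8] max [ 701.8 -130.9   63.4]
   rect ((592.4871215820312, -227.07936096191406), (190.751953125, 154.2449951171875), 14.31993579864502)
```

Call:
carry_out --fingers '[0,0,0,0,0,0,0,0,0,0,0,0,0]' --delta_pos '[[38,-15,-3],[38,-15,-3],[38,-15,-3],[38,-15,-3],[38,-15,-3],[38,-15,-3],[38,-15,-3],[38,-15,-3],[38,-15,-3],[38,-15,-3],[38,-15,-3],[38,-15,-3],[0,0,0]]' --turn '[[0,0,0],[0,0,0],[0,0,0],[0,0,0],[0,0,0],[0,0,0],[0,0,0],[0,0,0],[0,0,0],[0,0,0],[0,0,0],[0,0,0.08],[0,0,0]]'

```text
t: 1.4
position: [562.2, -222.0, 293.5]
orientation: [[0.968, 0.251, 0.001], [0.251, -0.968, 0.001], [0.001, -0.001, -1.0]]
force: [-0.0, -0.4, -0.1]
grip_width: 88.1
finger_force: 0.0
```

```bash
python3 - <<'E'
from h import *
np.set_printoptions(precision=2,suppress=True)
d=grab('wrist'); save(d['frame'],'w1.png'); print(d['R'],d['t'], -d['R'].T@d['t'])
s=telemetry.state();print(s['t'],s['position'],s['orientation'])
E
```

```text
[[ 0.25 -0.97 -0.  ]
 [-0.92 -0.24  0.31]
 [-0.3  -0.08 -0.95]] [-355.77  409.81  577.39] [ 640.17 -202.15  420.96]
1.45 [ 560.68 -223.57  293.19] [[ 0.97  0.25 -0.  ]
 [ 0.25 -0.97  0.  ]
 [-0.   -0.   -1.  ]]
```

View pics/w1.png

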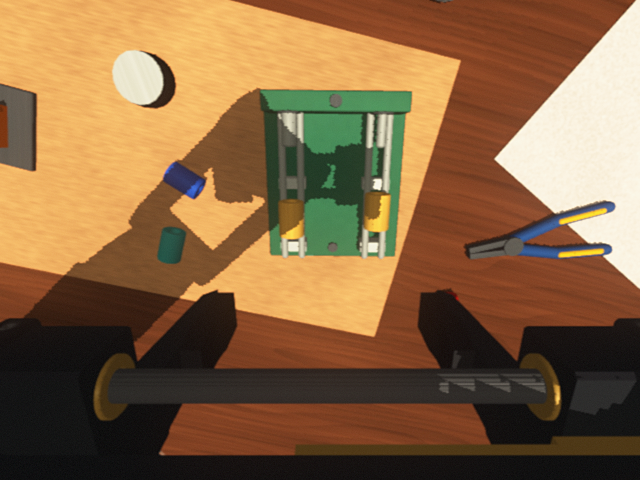

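Wrist view: the block is at the top, around (335,100). Brass sleeve A is at (290,220) and B at (376,212). The turquoise look-alike (172,245) and the blue one (184,180) are clearly separate. Next I measure from this view.

```bash
python3 - <<'E'
from h import *
np.set_printoptions(precision=1,suppress=True)
d=load('wrist');P=cloud(d);hsv=cv2.cvtColor(d['frame'],cv2.COLOR_RGB2HSV)
g=cv2.inRange(hsv,(45,60,20),(85,255,255))>0
v,u=np.indices(g.shape)
g&=(u>255)&(u<420)&(v>80)&(v<270)
bt=P[g&(P[...,2]>52)&(P[...,2]<64)]; ba=P[g&(P[...,2]>6)&(P[...,2]<18)]
for n,p in (('block',bt),('base',ba)):
    print(n,len(p),'z',np.median(p[:,2]),cv2.minAreaRect(p[:,:2].astype(np.float32)))
for s,c,p in blobs(d,(14,110,50),(30,255,255),(35,80),yr=(-330,-130)):
    print('brass',s,c,cv2.minAreaRect(p[:,:2].astype(np.float32)),'top',np.percentile(p[:,2],98))
a=np.deg2rad(14.4);R=np.array([[np.cos(a),-np.sin(a)],[np.sin(a),np.cos(a)]])
for s,c,p in blobs(d,(14,110,50),(30,255,255),(35,80),yr=(-330,-130)):
    q=(p[:,:2]-[590,-226])@R; print('local',np.percentile(q,[1,50,99],axis=0).ravel())
for n,p in (('block',bt),('base',ba)):
    q=(p[:,:2]-[590,-226])@R; print(n,'local',np.percentile(q,[.5,1,50,99,99.5],axis=0).ravel())
# height profile of lane B and A along local x at lane center: rod
q=(P[...,:2]-[590,-226])@R
for y in (47.5,-47.5):
    for x0 in range(-90,90,10):
        m=(abs(q[...,1]-y)<4)&(abs(q[...,0]-x0)<5)
        print(x0,round(float(np.nanmedian(P[m][:,2])),1),end='; ')
    print()
E
```

```text
block 2987 z 58.25936966684409 ((614.2530517578125, -222.16014099121094), (149.99884033203125, 146.6832733154297), 19.286205291748047)
base 11764 z 12.29382134278784 ((579.3634033203125, -225.3606719970703), (169.3429718017578, 157.53848266601562), 13.856770515441895)
brass 16 [269.5  89. ] ((664.4671630859375, -137.56494140625), (0.2953799366950989, 14.278765678405762), 14.871241569519043) top 57.99681173937319
brass 37 [353.  90.] ((684.0087280273438, -216.86289978027344), (0.27796268463134766, 35.31440353393555), 14.642134666442871) top 58.19947836779115
brass 957 [376.2 211.2] ((573.0230102539062, -274.932373046875), (39.950950622558594, 27.158010482788086), 14.207315444946289) top 64.68774870243399
brass 978 [290.8 218.2] ((537.72607421875, -186.4947509765625), (47.26674270629883, 27.49106216430664), 13.709212303161621) top 64.61690134190071
local [93.9 60.1 94.2 67.4 94.3 74.2]
local [ 93.2 -31.8  93.3 -14.4  93.5   2.8]
local [-48.  -56.1 -26.8 -42.   -8.8 -30. ]
local [-56.5  37.6 -34.7  49.9 -17.3  64.2]
block local [ 73.4 -70.1  74.  -69.4  83.3   2.   93.   74.4  93.1  75.1]
base local [-93.4 -74.8 -92.4 -74.2   4.7   3.4  72.3  80.5  73.3  81.1]
-90 12.5; -80 34.1; -70 33.1; -60 62.5; -50 62.9; -40 63.0; -30 63.1; -20 61.3; -10 356.2; 0 357.4; 10 13.0; 20 12.9; 30 12.8; 40 55.9; 50 56.9; 60 57.2; 70 57.7; 80 58.4; 
-90 12.4; -80 34.3; -70 24.6; -60 36.4; -50 62.7; -40 63.0; -30 63.0; -20 314.3; -10 363.4; 0 363.0; 10 356.4; 20 12.7; 30 12.8; 40 51.4; 50 54.3; 60 54.5; 70 55.2; 80 58.5;
```

Call:
carry_out --fingers '[1,1,1,1,1,1,1,1,1,1]' --delta_pos '[[-19,27,0],[-19,26.5,20],[0,0,35],[0,0,35],[0,0,35],[0,0,35],[0,0,35],[0,0,25],[0,0,12],[0,0,0]]' --turn '[[0,0,0],[0,0,0],[0,0,0],[0,0,0],[0,0,0],[0,0,0],[0,0,0],[0,0,0],[0,0,0],[0,0,0]]' --squeeze 20

```text
t: 2.45
position: [534.7, -287.2, 60.5]
orientation: [[0.969, 0.248, -0.002], [0.248, -0.969, 0.001], [-0.002, -0.002, -1.0]]
force: [-0.6, 0.8, -0.1]
grip_width: 10.4
finger_force: 0.0
```

```bash
python3 - <<'E'
from h import *
np.set_printoptions(precision=3,suppress=True)
d=grab('wrist'); save(d['frame'],'w2.png')
s=telemetry.state();print(s['t'],s['position'],s['orientation'],s['force'],s['grip_width'])
E
```

```text
2.5 [ 535.406 -287.468   61.593] [[ 0.969  0.248 -0.001]
 [ 0.248 -0.969  0.   ]
 [-0.001 -0.    -1.   ]] [ 0.645  0.5   -0.038] 6.170483274488845
```

View pics/w2.png

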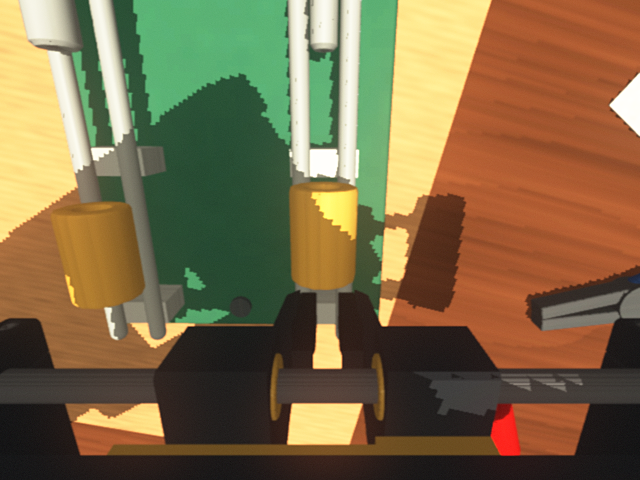

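The pusher is right behind sleeve B: fingers at (327,300), sleeve at (323,235). B's rod at (323,20) is visibly thinner than A's at (52,20), so B should be the one that fits.

Call:
carry_out --fingers '[1,1,1,1,1,1,1,1,1,1,1,1]' --delta_pos '[[6,-1.5,0],[8,0,0],[8,0,0],[8,0,0],[8,0,0],[8,0,0],[8,0,0],[8,0,0],[8,0,0],[8,0,0],[6,0,0],[2,0,0]]' --turn '[[0,0,0],[0,0,0],[0,0,0],[0,0,0],[0,0,0],[0,0,0],[0,0,0],[0,0,0],[0,0,0],[0,0,0],[0,0,0],[0,0,0]]'

```text
t: 3.7
position: [619.6, -263.6, 61.6]
orientation: [[0.969, 0.249, 0.0], [0.249, -0.969, 0.0], [0.0, -0.0, -1.0]]
force: [-0.7, -1.9, 0.6]
grip_width: 0.8
finger_force: 0.7
```

Call:
carry_out --fingers '[1,1,1,1]' --delta_pos '[[2,0,0],[2,0,0],[1,0,0],[0,0,0]]' --turn '[[0,0,0],[0,0,0],[0,0,0],[0,0,0]]'

```text
t: 4.1
position: [623.7, -262.6, 61.6]
orientation: [[0.969, 0.248, -0.0], [0.248, -0.969, 0.0], [-0.0, -0.0, -1.0]]
force: [-1.6, -1.6, 0.8]
grip_width: 0.3
finger_force: 0.5
```

Call:
carry_out --fingers '[1,1,1,1,1]' --delta_pos '[[1,0,0],[1,0,0],[0.5,0,0],[0,0,0],[0,0,0]]' --turn '[[0,0,0],[0,0,0],[0,0,0],[0,0,0],[0,0,0]]'

```text
t: 4.6
position: [623.9, -262.6, 61.5]
orientation: [[0.969, 0.248, -0.005], [0.248, -0.969, 0.0], [-0.005, -0.002, -1.0]]
force: [-12.3, -2.1, 6.4]
grip_width: 0.6
finger_force: 5.6
```

```bash
cat >> h.py <<'E'
def sleeves(d):
    a=np.deg2rad(14.3);R=np.array([[np.cos(a),-np.sin(a)],[np.sin(a),np.cos(a)]])
    for s,c,p in blobs(d,(14,110,50),(30,255,255),(35,120),yr=(-340,-110)):
        if s>60:
            q=(p[:,:2]-[590,-226])@R; print('sleeve',s,c,np.percentile(q,[1,50,99],axis=0).round(1).ravel(),'ztop',np.percentile(p[:,2],98).round(1))
E
python3 - <<'E'
from h import *
d=grab('wrist'); sleeves(d); save(d['frame'],'w3.png')
s=telemetry.state();print(s['t'],s['position'],s['force'])
E
```

```text
sleeve 372 [ 50.5        162.74462366] [75.7 47.7 94.  66.1 94.1 78. ] ztop 58.6
sleeve 147 [376.58503401 160.14285714] [ 92.7 -70.9  93.2 -64.3  93.4 -55.1] ztop 56.6
sleeve 5902 [327.93578448 261.43120976] [ 33.6 -57.7  55.1 -44.5  73.1 -31.4] ztop 64.5
sleeve 2619 [141.75601375 423.27262314] [-52.   37.  -29.8  44.1 -17.3  60.2] ztop 64.2
4.65 [ 623.90873608 -262.57586684   61.52168221] [-11.46995464  -1.61957094   5.1729805 ]
```

View pics/w3.png

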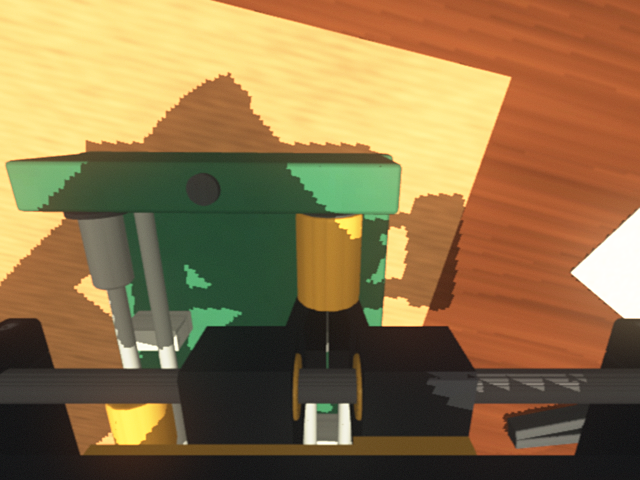

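Sleeve B sits flush against the block at (328,212) and the push stalled at 12 N, so B is home. Next is A.

Call:
carry_out --fingers '[1,1,1,1,1,1,1,1,1,1,1]' --delta_pos '[[-8,0,0],[0,0,-25],[0,0,-25],[-24,-24,0],[-24,-24,0],[-24,-24,0],[-22,-22.4,0],[0,0,25],[0,0,20],[0,0,5],[0,0,0]]' --turn '[[0,0,0],[0,0,0],[0,0,0],[0,0,0],[0,0,0],[0,0,0],[0,0,0],[0,0,0],[0,0,0],[0,0,0],[0,0,0]]'

```text
t: 5.75
position: [503.7, -195.6, 61.2]
orientation: [[0.969, 0.248, -0.001], [0.248, -0.969, 0.001], [-0.001, -0.001, -1.0]]
force: [-0.3, -0.6, -0.1]
grip_width: 0.4
finger_force: 0.0
```

```bash
python3 - <<'E'
from h import *
d=grab('wrist'); sleeves(d)
s=telemetry.state();print(s['t'],s['position'],s['force'])
a=np.deg2rad(14.3);R=np.array([[np.cos(a),-np.sin(a)],[np.sin(a),np.cos(a)]])
print((np.array(s['position'][:2])-[590,-226])@R)
E
```

```text
sleeve 4471 [594.19123239  25.5900246 ] [ 33.1 -54.2  37.4 -37.4  46.6 -30.1] ztop 64.5
sleeve 6730 [325.77340267 236.55735513] [-56.5  37.7 -34.4  50.9 -17.6  64.1] ztop 64.5
sleeve 66 [298.93939394 359.81818182] [-66.9  57.  -49.7  57.5 -46.6  59.4] ztop 119.4
5.8 [ 504.31780531 -196.0678455    61.9772867 ] [0.02675789 0.63589578 0.19653485]
[-75.63418195  50.16814608]
```

Call:
carry_out --fingers '[1,1,1,1,1,1,1,1,1,1,1,1]' --delta_pos '[[7,-0.6,0],[8,0,0],[8,0,0],[8,0,0],[8,0,0],[8,0,0],[6,0,0],[4,0,0],[2,0,0],[2,0,0],[1,0,0],[0,0,0]]' --turn '[[0,0,0],[0,0,0],[0,0,0],[0,0,0],[0,0,0],[0,0,0],[0,0,0],[0,0,0],[0,0,0],[0,0,0],[0,0,0],[0,0,0]]'

```text
t: 7.0
position: [564.0, -179.8, 61.6]
orientation: [[0.969, 0.248, 0.0], [0.248, -0.969, 0.0], [0.0, -0.0, -1.0]]
force: [0.0, -0.6, -0.0]
grip_width: -0.4
finger_force: 0.0
```

Call:
carry_out --fingers '[1,1,1,1,1]' --delta_pos '[[1,0,0],[1,0,0],[1,0,0],[1,0,0],[0,0,0]]' --turn '[[0,0,0],[0,0,0],[0,0,0],[0,0,0],[0,0,0]]'

```text
t: 7.5
position: [568.0, -178.9, 61.7]
orientation: [[0.969, 0.248, 0.0], [0.248, -0.969, 0.0], [0.0, -0.0, -1.0]]
force: [-1.1, -0.1, 0.8]
grip_width: 0.6
finger_force: 0.1
```

```bash
python3 - <<'E'
from h import *
d=grab('wrist'); sleeves(d); save(d['frame'],'w4.png')
s=telemetry.state();print(s['t'],s['position'],s['force'])
a=np.deg2rad(14.3);R=np.array([[np.cos(a),-np.sin(a)],[np.sin(a),np.cos(a)]])
print((np.array(s['position'][:2])-[590,-226])@R)
E
```

```text
sleeve 85 [253.28235294  88.17647059] [74.4 73.2 85.7 77.3 94.2 77.9] ztop 58.9
sleeve 84 [351.5  62. ] [93.4 28.2 93.7 42.4 93.9 56.5] ztop 58.4
sleeve 81 [483.  63.] [ 93.1 -17.1  93.4  -2.9  93.6  10.7] ztop 58.1
sleeve 68 [605.5  64. ] [ 92.8 -57.4  93.1 -45.8  93.3 -34. ] ztop 58.6
sleeve 8840 [566.90644796 176.48868778] [ 34.2 -53.1  55.  -37.6  73.  -30.2] ztop 64.6
sleeve 6232 [327.27182285 258.24213736] [ 0.6 37.5 22.8 50.9 40.1 63.8] ztop 64.5
sleeve 64 [298.828125 359.6875  ] [-0.5 57.5 16.9 57.9 19.8 59.8] ztop 119.9
7.55 [ 567.92904628 -178.89524368   61.70236258] [ 0.25802983  0.29416666 -0.34577943]
[-9.75227306 51.09675368]
```

View pics/w4.png

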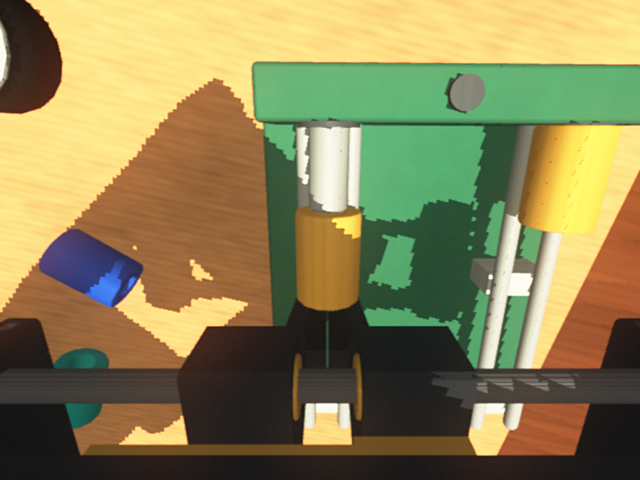

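Sleeve A's front at (328,208) meets the thick rod's end, and B stays home at (575,125). I press until the force confirms A has stopped.

Call:
carry_out --fingers '[1,1,1,1,1]' --delta_pos '[[1,0,0],[1,0,0],[0.5,0,0],[0,0,0],[0,0,0]]' --turn '[[0,0,0],[0,0,0],[0,0,0],[0,0,0],[0,0,0]]'

```text
t: 8.05
position: [568.6, -178.7, 61.6]
orientation: [[0.969, 0.248, -0.004], [0.248, -0.969, 0.0], [-0.004, -0.001, -1.0]]
force: [-8.1, -2.9, 4.5]
grip_width: 0.9
finger_force: 4.4
```

Call:
carry_out --fingers '[1,0.3,0.2,0.2,0.2,0.2,0.2,0.2,0.2]' --delta_pos '[[-8,0,0],[0,0,-25],[0,0,-20],[18,0.4,0],[17.6,0,0],[0,0,0],[0,0,20],[0,0,20],[0,0,5]]' --turn '[[0,0,0],[0,0,0],[0,0,0],[0,0,0],[0,0,0],[0,0,0],[0,0,0],[0,0,0],[0,0,0]]'

```text
t: 8.95
position: [594.8, -171.1, 59.1]
orientation: [[0.969, 0.248, -0.004], [0.248, -0.969, 0.002], [-0.003, -0.003, -1.0]]
force: [-0.2, -0.2, -0.8]
grip_width: 62.2
finger_force: 0.0
```

Call:
carry_out --fingers '[0.8,0.8,0.8,0.8,0.8,0.8,0.8,0.8]' --delta_pos '[[0,0,0],[0,0,0],[0,0,0],[0,0,0],[0,0,0],[0,0,0],[0,0,0],[0,0,0]]' --turn '[[0,0,0],[0,0,0],[0,0,0],[0,0,0],[0,0,0],[0,0,0],[0,0,0],[0,0,0]]' --squeeze 30

```text
t: 9.75
position: [597.4, -171.9, 62.4]
orientation: [[0.969, 0.248, 0.001], [0.248, -0.969, -0.0], [0.001, 0.0, -1.0]]
force: [-1.5, 2.2, 6.0]
grip_width: 27.5
finger_force: 30.0
```

```bash
python3 - <<'E'
from h import *
np.set_printoptions(precision=2,suppress=True)
d=grab('wrist'); sleeves(d); 
s=telemetry.state();print(s['t'],s['position'],s['orientation'],s['force'],s['grip_width'],s['finger_force'])
# rest from top+scene
for n in ('top','scene'):
    e=load(n);P=cloud(e);hsv=cv2.cvtColor(e['frame'],cv2.COLOR_RGB2HSV)
    roi=(P[...,0]>480)&(P[...,0]<630)&(P[...,1]>100)&(P[...,1]<220)
    foot=roi&(P[...,2]>4)&(P[...,2]<14)&(hsv[...,2]<110)&(hsv[...,1]<120)
    orr=roi&(cv2.inRange(hsv,(3,140,80),(20,255,255))>0)&(P[...,2]>15)
    for nm,m in(('foot',foot),('or',orr),('all',foot|orr)):
        if m.sum()>10: print(n,nm,m.sum(),np.median(P[m][:,2]),cv2.minAreaRect(P[m][:,:2].astype(np.float32)))
E
```

```text
sleeve 7071 [548.43 251.58] [ 34.5 -53.5  55.2 -37.7  73.1 -30.2] ztop 64.5
sleeve 5345 [326.62 319.84] [ 2.1 37.  24.9 50.4 40.7 63.9] ztop 64.5
sleeve 111 [245.9  360.66] [29.9 69.9 45.8 70.8 49.6 75.8] ztop 119.9
sleeve 90 [407.72 360.42] [43.4 29.2 46.4 30.4 49.8 30.9] ztop 120.0
9.8 [ 597.39 -171.85   62.42] [[ 0.97  0.25  0.  ]
 [ 0.25 -0.97 -0.  ]
 [ 0.    0.   -1.  ]] [-1.69  2.22  5.65] 27.32390183223156 29.999323189258575
top foot 374 7.748806959968409 ((552.2918701171875, 163.1457977294922), (63.31541442871094, 82.90327453613281), 88.77250671386719)
top or 195 55.66905924476143 ((551.8216552734375, 164.4292755126953), (49.27369689941406, 24.528554916381836), 0.5469950437545776)
top all 569 9.680905622432785 ((552.2918701171875, 163.1457977294922), (63.31541442871094, 82.90327453613281), 88.77250671386719)
scene foot 77 8.363219978791117 ((556.85888671875, 152.41746520996094), (86.37547302246094, 56.948333740234375), 1.5639779567718506)
scene or 388 47.56136190982617 ((557.1585083007812, 161.03529357910156), (26.73105812072754, 51.618072509765625), 89.05233001708984)
scene all 465 41.63641795151774 ((556.85888671875, 152.41746520996094), (86.37547302246094, 56.948333740234375), 1.5639779567718506)
```

Call:
carry_out --fingers '[0.8,0.8,0.8,0.8,0.8,0.8,0.8,0.8,0.8,0.8,0.8,0.8,0.8,0.8,0.8,0.8,0.8,0.8,0.8]' --delta_pos '[[-1,0,-5],[0,0,-15],[0,0,-30],[0,0,-35],[0,0,-35],[0,0,-15],[-3,-30,0],[-4,-35,0],[-4,-35,0],[-4,-35,0],[-4,-35,0],[-4,-35,0],[-4,-35,0],[-4,-35,0],[-3,-35,0],[-1,-30,0],[0,-15,0],[0,0,0],[0,0,0]]' --turn '[[0,0,0],[0,0,0],[0,0,0],[0,0,0],[0,0,0],[0,0,0],[0,0,0],[0,0,0],[0,0,0],[0,0,0],[0,0,0],[0,0,0],[0,0,0],[0,0,0],[0,0,0],[0,0,0],[0,0,0.118],[0,0,0.118],[0,0,0]]'

```text
t: 11.7
position: [473.5, 163.5, 196.4]
orientation: [[1.0, 0.015, -0.001], [0.015, -1.0, -0.0], [-0.001, 0.0, -1.0]]
force: [0.5, -1.1, -1.3]
grip_width: 27.4
finger_force: 30.0
```

```bash
python3 - <<'E'
from h import *
np.set_printoptions(precision=3,suppress=True)
e=grab('wrist'); save(e['frame'],'w5.png')
s=telemetry.state();print(s['t'],s['position'],s['orientation'],s['force'],s['grip_width'],s['finger_force'])
P=cloud(e);hsv=cv2.cvtColor(e['frame'],cv2.COLOR_RGB2HSV)
roi=(P[...,0]>490)&(P[...,0]<630)&(P[...,1]>100)&(P[...,1]<220)
foot=roi&(P[...,2]>4)&(P[...,2]<14)&(hsv[...,2]<140)&(hsv[...,1]<120)
orr=roi&(cv2.inRange(hsv,(0,140,50),(20,255,255))>0)&(P[...,2]>25)&(P[...,2]<75)
for nm,m in(('foot',foot),('or',orr),('ortop',orr&(P[...,2]>56))):
    if m.sum()>10:
        p=P[m]; print(nm,m.sum(),np.median(p[:,2]),cv2.minAreaRect(p[:,:2].astype(np.float32)),np.percentile(p,[1,99],axis=0).ravel())
tool=(P-s['position'])@np.array(s['orientation'])
m=(cv2.inRange(hsv,(14,110,50),(30,255,255))>0)&(abs(tool[...,2])<25)&(abs(tool[...,0])<45)&(abs(tool[...,1])<16)
p=tool[m];print('sleeve in tool',len(p),np.percentile(p,[1,50,99],axis=0))
E
```

```text
11.75 [473.736 163.13  196.409] [[ 1.     0.018 -0.001]
 [ 0.018 -1.    -0.   ]
 [-0.001  0.    -1.   ]] [-0.752  0.08  -1.735] 27.137072785090826 29.996695071458817
foot 5500 8.295801852014236 ((553.3187255859375, 161.60202026367188), (68.83304595947266, 89.0111312866211), 88.92530822753906) [509.912 128.074   6.496 597.031 195.516  10.049]
or 2517 57.518254978206784 ((553.2984008789062, 162.04153442382812), (26.707189559936523, 50.10739517211914), 89.20986938476562) [528.952 148.945  52.026 577.68  175.254  62.492]
ortop 1528 59.692702307274274 ((553.3333129882812, 162.04104614257812), (26.707189559936523, 50.03756332397461), 89.20986938476562) [528.912 148.866  56.101 577.939 175.271  62.605]
sleeve in tool 5831 [[-18.769 -13.353  -2.109]
 [  6.049  -0.019   1.234]
 [ 19.935  13.407  21.387]]
```

View pics/w5.png

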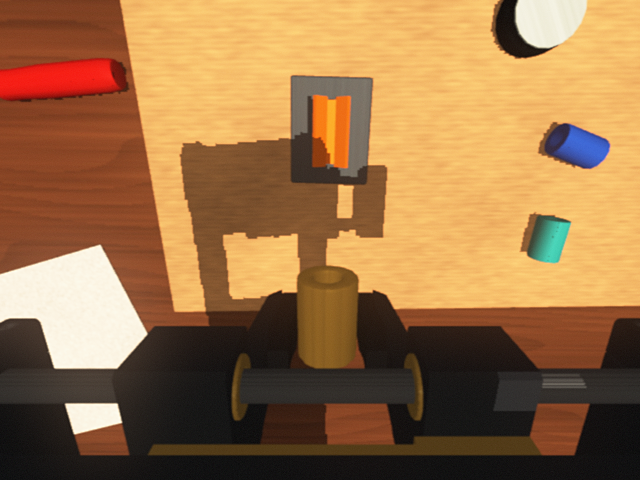

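The rest is clear at (331,130), centred at (553.3,162.0) with a yaw of about -1°. The sleeve is held straight at (328,315) with its axis 12 mm below the TCP.

Call:
carry_out --fingers '[0.8,0.8,0.8,0.8,0.8,0.8,0.8,0.8,0.8,0.8]' --delta_pos '[[26,0.8,0],[26,0.8,0],[20,0.9,0],[7,0,0],[0,0,30],[0,0,30],[0,0,25],[0,0,13],[0,0,6],[0,0,0]]' --turn '[[0,0,0],[0,0,0],[0,0,0],[0,0,0.035],[0,0,0],[0,0,0],[0,0,0],[0,0,0],[0,0,0],[0,0,0]]'

```text
t: 12.75
position: [553.1, 161.4, 92.5]
orientation: [[1.0, -0.02, -0.001], [-0.02, -1.0, -0.0], [-0.001, 0.0, -1.0]]
force: [0.3, 0.0, -2.4]
grip_width: 27.0
finger_force: 30.0
```

```bash
python3 - <<'E'
from h import *
np.set_printoptions(precision=3,suppress=True)
e=grab('wrist'); save(e['frame'],'w6.png')
s=telemetry.state();print(s['t'],s['position'],s['orientation'],s['force'],s['grip_width'],s['finger_force'])
P=cloud(e);hsv=cv2.cvtColor(e['frame'],cv2.COLOR_RGB2HSV)
p=P[(cv2.inRange(hsv,(14,110,50),(30,255,255))>0)&(abs(P[...,0]-553)<45)&(abs(P[...,1]-162)<16)&(P[...,2]<100)&(P[...,2]>66)]
print(np.percentile(p,[1,50,99],axis=0))
E
```

```text
12.8 [553.693 161.575  93.378] [[ 1.    -0.02   0.001]
 [-0.02  -1.     0.   ]
 [ 0.001 -0.    -1.   ]] [ 0.095 -0.381 -0.741] 27.695643925083836 29.996400475502014
[[534.524 147.592  71.004]
 [559.152 161.043  91.231]
 [573.327 174.364  94.572]]
```

View pics/w6.png

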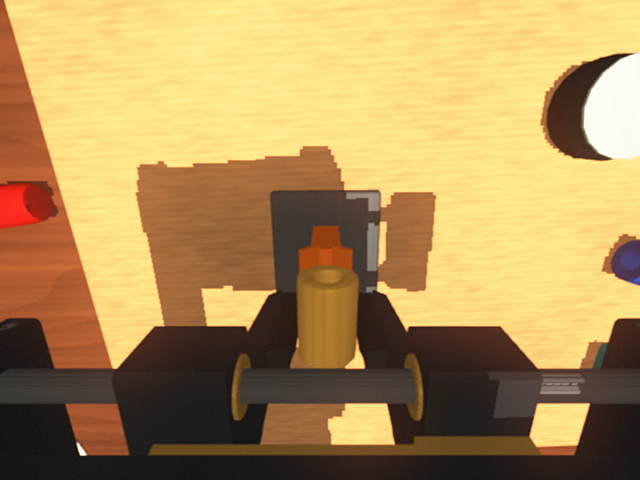

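The sleeve sits above the V at (328,310), about 1 mm off centre. I lower it with that small correction.

Call:
carry_out --fingers '[0.8,0.8,0.8,0.8,0.8,0.8]' --delta_pos '[[-0.5,-0.8,2],[0,0,3],[0,0,3],[0,0,1.5],[0,0,1],[0,0,0]]' --turn '[[0,0,0],[0,0,0],[0,0,0],[0,0,0],[0,0,0],[0,0,0]]'

```text
t: 13.4
position: [553.0, 162.3, 83.3]
orientation: [[1.0, -0.02, 0.0], [-0.02, -1.0, -0.0], [0.0, 0.0, -1.0]]
force: [-3.1, -1.4, 7.4]
grip_width: 27.2
finger_force: 30.0
```

Call:
carry_out --fingers '[0.8,0.8,0.6,0.5,0.4,0.4,0.4,0.4]' --delta_pos '[[0,0,0],[0,0,0],[0,0,0],[0,0,0],[0,0,0],[0,0,0],[0,0,0],[0,0,0]]' --turn '[[0,0,0],[0,0,0],[0,0,0],[0,0,0],[0,0,0],[0,0,0],[0,0,0],[0,0,0]]' --squeeze 4

```text
t: 14.2
position: [552.6, 162.6, 82.1]
orientation: [[1.0, -0.02, -0.0], [-0.02, -1.0, 0.0], [-0.0, -0.0, -1.0]]
force: [0.2, 0.2, 0.2]
grip_width: 52.6
finger_force: 0.0
```

Call:
carry_out --fingers '[0.3,0.3,0.3,0.3,0.3,0.3,0.3,0.3,0.3,0.3]' --delta_pos '[[0,0,-5],[0,0,-15],[0,0,-30],[0,0,-30],[0,0,-30],[-30,0,-10],[-30,0,0],[-30,0,0],[0,0,0],[0,0,0]]' --turn '[[0,0,0],[0,0,0],[0,0,0],[0,0,0],[0,0,0],[0,0,0],[0,0,0],[0,0,0],[0,0,0],[0,0,0]]'

```text
t: 15.2
position: [463.1, 164.5, 203.7]
orientation: [[1.0, -0.02, 0.003], [-0.02, -1.0, 0.0], [0.003, -0.0, -1.0]]
force: [-0.3, 0.3, -0.1]
grip_width: 61.6
finger_force: 0.0
```

```bash
python3 - <<'E'
from h import *
np.set_printoptions(precision=2,suppress=True)
e=grab('wrist'); b=grab('scene')
s=telemetry.state();print(s['t'],s['position'],s['force'],s['grip_width'])
P=cloud(e);hsv=cv2.cvtColor(e['frame'],cv2.COLOR_RGB2HSV)
m=(cv2.inRange(hsv,(14,80,40),(32,255,255))>0)&(abs(P[...,0]-553)<45)&(abs(P[...,1]-162)<30)&(P[...,2]<100)&(P[...,2]>65)
p=P[m];print(len(p),np.percentile(p,[1,50,99],axis=0),cv2.minAreaRect(p[:,:2].astype(np.float32)))
sleeves(b)
im=np.vstack([cv2.resize(e['frame'],(400,300)),cv2.resize(b['frame'][150:390,160:480],(400,300))]);save(im,'fin.png')
E
```

```text
15.3 [463.9  164.32 203.26] [ 0.41  0.1  -0.11] 61.712676858278115
2371 [[533.56 148.86  71.52]
 [553.78 161.97  82.92]
 [572.28 175.4   85.9 ]] ((552.8851928710938, 162.06387329101562), (27.731168746948242, 40.07767105102539), 88.25776672363281)
sleeve 326 [281.84 340.26] [ 37.  -59.6  56.5 -51.   75.5 -32.8] ztop 66.4
```

View pics/fin.png

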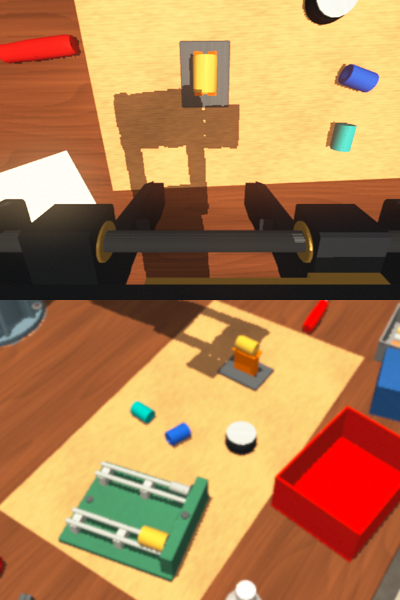

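Sleeve A lies centred in the V at (552.9,162.1) with its top at about 85 mm (upper view, (205,73)). Sleeve B is home against the block (lower view, (152,538)), and the bystanders are where they were.

```bash
python3 -c "
from plant import order; print(order.job_done())"
```

```text
the job is handed in; nothing more can be done
None
```

Both sleeves were pushed to their stops: sleeve B is fully home on its rod, sleeve A (stopped by its thicker rod) lies centred in the orange V-rest, and the job was handed in at about 15 s with the robot clear and the tin, screwdriver and pliers untouched.

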